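# Get the boxed-in lorry off the layout

## Task

The cream lorry is hemmed in on the layout board behind the red signal cabin and the brass lamp hut. Clear both buildings to the cork mat, and while they stand there set the lorry centred and lengthwise on the blue stand; then put each building back square on the marked spot of its own plot (cabin red, hut yellow), the way round it stood or turned half about. Keep everything you carry upright and leave the white hill, the tin bin and the paint jar as they are.

Things in the scene. Friction and masses are not known exactly. Their poses are not given: they have to be found in the camera images.
- cabin: Red resin signal cabin with a grey ridged roof, loose, about 160 g. Upright walls 44 (x) x 56 (y) mm, 74 high, roof ridge at about 92 mm. Origin: centre of its underside, z up. At the start it stands on the red plot, its x pointing towards the lorry, beside the hut with about 15 mm between them.
- hut: Brass lamp hut with a stepped roof and a dark vent, loose, about 200 g. Upright walls 42 (x) x 50 (y) mm, 74 high, vent top at 92 mm. Origin: centre of its underside, z up. At the start it stands on the yellow plot, its x pointing towards the lorry.
- lorry: Cream die-cast delivery lorry, loose (wheels do not turn), about 150 g: 92 mm long (x, cab at -x), 32 wide (y), 34 high; box 64 mm long, cab as wide and nearly as high. Origin: centre of its underside, z up. At the start it stands on the board's grey yard, lying across behind the two buildings with about 12 mm between it and their walls, and about 45 mm in front of the hill.
- cabin_plot: Red fixed plate on the 10 mm thick layout board, 3 mm thick, 78 (x) x 62 (y) mm, with a white 44 x 56 mm rectangle where the cabin stands. Origin: on the plate's underside, below the rectangle's centre; the plate reaches 53 mm to -x and 25 mm to +x of it. Its +x points to the lorry's yard and the hill. Either plot may be the left one.
- hut_plot: Yellow fixed plot plate beside the red one, same size, 3 mm thick, with a white 42 x 50 mm rectangle where the hut stands. Origin and axes as for the red plot.
- side_mat: Cork mat fixed to the cart top, 200 (x) x 120 (y) x 4 mm, to the left or right of the board; both buildings fit on it side by side along x. Origin: centre of its underside; top 4 mm above it.
- stand: Blue fixed stand, 140 (x) x 64 (y) x 15 mm, with a white 94 x 34 mm rectangle on top marking where the lorry goes, across the board from the mat. Origin: centre of its underside; top 15 mm above it.
- hill: White polystyrene hill section, bystander, loose, 70 (x) x 170 (y) mm, 76 high, on the board's far side. Origin: centre of its underside.
- tin_bin: Tin tilting bin with track offcuts in a dark steel yoke, bystander, loose, about 90 x 130 mm, 82 high. Origin: centre of its underside.
- paint_jar: Small paint jar with a green cap, bystander, loose, 44 mm across, 60 high. Origin: centre of its underside.

How it is judged:
By the outcome, as a careful person would: the job done as asked, in the order asked, and still so for the second after the job is handed in, with the robot touching nothing.
It also fails if it takes over 134 s, if anything falls off the work surface, if the arm or the gripper's body presses on something with over 40 N, if the wrist force passes 120 N, or if a joint passes its speed limit or range.

## Robot

A 6-joint arm with a two-finger parallel gripper is mounted at the origin on the work surface. World frame = base frame: x ahead of the robot, y to its left, z up, the work surface at z = 0. Lengths are in m, angles in rad, forces in N, time in s.
With the tool pointing down it reaches from about 0.35 to 0.775 m from the base axis. Payload 5.5 kg.
Tool frame: the origin (TCP) lies where the fingers leave the gripper's body, on its centre line; the fingertips stand env.tip_reach ahead of it and the grasp point (between the pads) lies 54 mm ahead of it (env.tip_reach is the distance from the TCP to the fingertips, in m); z points along the fingers, y is the line along which they close (so a half turn about z gives the same grasp; the last joint's range is limited). The gripper opens to 85 mm and grips with 20 to 120 N. Pads are 22 mm wide; open, the fingers measure 114 mm over their backs; the gripper's body (76 mm by 85 mm) begins 54 mm behind the grasp point. The pads swing forward as they close: fully open they stand 13 mm farther back than shut.
Start: joints at [-1.483, 0.313, 0.046, 1.304, 0, 1.431], TCP at [0.13, -0.56, 0.304] pointing down, gripper open.
Joint ranges: [-2.76, 2.76], [-0.86, 1.69], [-1.03, 1.26], [-2.2, 2.34], [-1.47, 1.5], [-3.14, 3.14]. Speed limits (rad/s): [2.57, 2.57, 3.14, 3.14, 3.14, 3.14].

## Interface

Orientations are given as a unit quaternion [w, x, y, z].
In Python, from workcell import status, optics, hand_in, env gives the robot as it stands.
- The arm moves only by the shell command python3 -m handwheel 'ROWS' [FORCE]. ROWS is a JSON object whose one key "deltas" holds a list of rows, each a list of 5 numbers: the opening, from -1 (shut) to 1 (fully open), then the shift along the tool's x, y, z in units of 40 mm (1.0 is 40 mm), then the turn about the tool's z in units of 10 degrees (1.0 is 10 degrees). In form: {"deltas": [[jaw, x, y, z, roll], ...]}. A call has 1 to 20 rows; each row shifts and turns the commanded pose from where the row before left it, along the tool's axes as they then stand; what a row does not reach is not made up. A row lasts 1/8 s, in which the tool goes at most 62.5 mm and 10.7 degrees, less where a joint would pass 70% of its speed; a pose out of reach is approached as far as the arm can. A call is refused whole if a number of a shift passes 1 or a number of a turn 1, either way. A call with a gripper value outside its range is refused whole. The fingers move at their own pace and stop on an object; FORCE is the grip in N (left out, the last holds). Time passes only in rows, so rows that do not move let the fingers close. It gives the time, the measured TCP pose, the force, the opening and the grip force at its end, in the units of the state.
- status.get_state(): the state, without advancing time (a new reading comes with each control period).
- optics.read_camera(name): name is "scene" or "top" or "wrist"; returns a dict with "frame" (384x512x3 uint8, red, green, blue), "depth" (384x512 float32, m along the optical axis (not along the pixel's ray), 0 where there is no reading), "vfov" (degrees; the focal length in pixels is half the picture's height over the tangent of half this angle, whatever the lens; pixels are square), "cx", "cy" (the principal point, pixels), "origin" and "attitude" of the camera in the world. Camera axes: x right, y down, z forward; pixel columns grow to the right and rows downward; lengths in m; the calibration is good to about 2 mm. The wrist camera is an equidistant fisheye: a pixel r from the principal point sees the ray r / f radians off the axis. A picture is of the moment at which its call begins.
- hand_in(): hands the job in; it is judged then, once.
The state is a dict: "clock": time; "joint_pos": joint angles; "qvel": joint speeds; "tau": joint torques, N m; "tcp_pos": TCP position; "orientation": TCP orientation; "wrist_force": force on the tool from outside, world axes, zero at the start; "ft_torque": the same for the moment, N m; "finger_gap": finger opening in m; "grip_force": force on a finger pad.
Only numpy, scipy, OpenCV 4.12 (cv2) and the standard library are available. Lean on these libraries where they do the work, as an engineer would, in place of code of your own. Each camera call takes 0.05 s, during which the arm holds its last target. There are 200 camera calls.

## Working session

There is one attempt and no reset: what is moved stays moved. The work goes in short steps, Python scripts to look and compute and a shell command to move; the robot and the scene stay as the last step left them, time stands still between calls to the robot, and variables do not carry over. Pictures are saved under pics/ and viewed, at most 14 in all, crops included, and the job is handed in when it is done.

```bash
ls; mkdir -p pics; cat > h.py <<'E'
import numpy as np, cv2
from workcell import status, optics, env
from scipy.spatial.transform import Rotation as R
def rot(q): return R.from_quat([q[1],q[2],q[3],q[0]]).as_matrix()
def shot(n,name=None):
    c=optics.read_camera(n)
    if name: cv2.imwrite('pics/'+name,cv2.cvtColor(c['frame'],cv2.COLOR_RGB2BGR))
    return c
def rays(c,fish=False):
    h,w=c['depth'].shape; f=h/2/np.tan(np.radians(c['vfov'])/2)
    u,v=np.meshgrid(np.arange(w),np.arange(h)); x=(u-c['cx'])/f; y=(v-c['cy'])/f
    if fish:
        r=np.hypot(x,y)+1e-9; s=np.tan(np.minimum(r,1.5))/r; x=x*s;y=y*s
    return np.stack([x,y,np.ones_like(x)],-1)@rot(c['attitude']).T
def cloud(c,fish=False):
    P=rays(c,fish)*c['depth'][...,None]+np.array(c['origin']); P[c['depth']==0]=np.nan; return P
def onplane(c,z,fish=False):
    d=rays(c,fish); o=np.array(c['origin']); return o+d*((z-o[2])/d[...,2])[...,None]
E
python3 - <<'E'
from h import *
print(env.tip_reach, status.get_state())
for n in ('top','scene'):
    c=shot(n,n+'0.png'); print(n,c['origin'],c['attitude'],c['vfov'],c['cx'],c['cy'])
E
```

```text
pics
0.0726 {'clock': 0.0, 'joint_pos': array([-1.48262076e+00,  3.14032568e-01,  4.49567434e-02,  1.30360965e+00,
        1.61873617e-05,  1.43121512e+00]), 'qvel': array([-0.00074394, -0.0001221 ,  0.0024418 ,  0.00015087, -0.00029034,
        0.00080091]), 'tau': array([ 9.72082926e-04, -4.80629325e+01,  2.98529953e+01,  1.94372825e-02,
       -4.02616411e-05,  3.31469316e-06]), 'tcp_pos': array([ 0.12980096, -0.55975751,  0.30298136]), 'orientation': array([-9.44051793e-04,  9.93522419e-01,  1.13632351e-01,  3.23664885e-05]), 'wrist_force': array([ 0.72552216, -0.13914651, -0.01002595]), 'ft_torque': array([ 0.00244162, -0.03151474,  0.01425351]), 'grip_force': 0.0, 'finger_gap': 0.08568657421139261}
top [ 4.86116663e-01 -4.30482796e-04  8.86597502e-01] [-0.035552    0.71337084 -0.69819334  0.04862261] 51.702835649576 259.854375622817 189.44949884661386
scene [ 1.14029931 -0.2236551   0.56780836] [-0.33400541  0.75538223  0.51423017 -0.2310961 ] 55.4005985341437 258.97483010444836 191.7064434353056
```

View pics/top0.png

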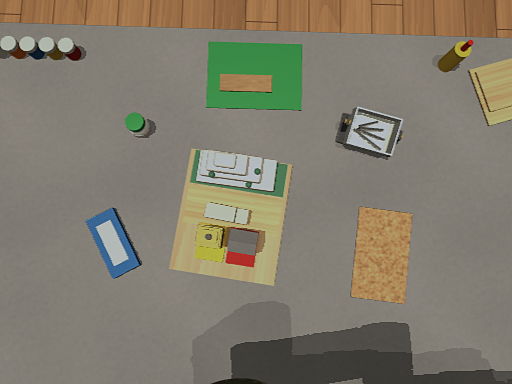

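View pics/scene0.png

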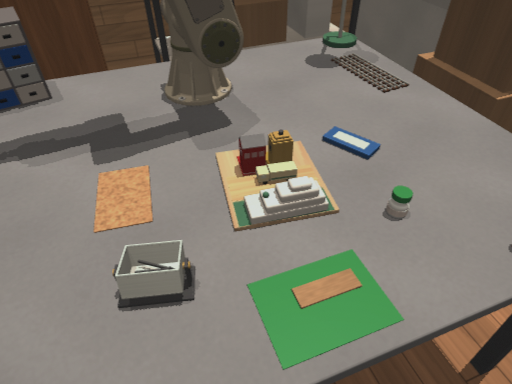

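The top view shows the hut (210,237) left and the cabin (242,240) right, both on the robot side of the lorry (228,213). The hill is at (240,172), the stand at (113,242) and the mat at (382,255). The scene view agrees. Next I measure these.

```bash
cat > meas.py <<'E'
from h import *
def rect(pts):
    (x,y),(a,b),t=cv2.minAreaRect((pts[:,:2]*1000).astype(np.float32))
    if a<b: a,b,t=b,a,t+90
    return "c=(%.1f,%.1f) %.1fx%.1f long-axis yaw %.1f"%(x,y,a,b,(t+90)%180-90)
def big(m):
    n,l,s,_=cv2.connectedComponentsWithStats(m.astype(np.uint8)); return l==1+np.argmax(s[1:,4])
def box(c,u0,v0,u1,v1):
    m=np.zeros(c['depth'].shape,bool); m[v0:v1,u0:u1]=1; return m
def do(c,name,mask,z):
    mask=big(mask); Q=onplane(c,z)[mask]; print(name,mask.sum(),rect(Q))
E
python3 - <<'E'
from meas import *
c=shot('top'); P=cloud(c); z=P[...,2]; f=c['frame'].astype(int); hsv=cv2.cvtColor(c['frame'],cv2.COLOR_RGB2HSV).astype(int); H,S,V=hsv[...,0],hsv[...,1],hsv[...,2]
for n,b in dict(mat=(330,190,430,320),stand=(70,190,160,290),board=(160,140,300,300)).items():
    B=box(c,*b)
    if n=='mat': do(c,n,B&(S>80),.004)
    if n=='stand':
        do(c,n,B&(S>100)|B&(z>.008),.015); do(c,'standwhite',B&(S<60)&(V>170),.015)
    if n=='board': do(c,n,B&(z>.006)|B&(S>60)&(V>120),.010)
B=box(c,160,150,300,300)
do(c,'hill',box(c,160,140,300,195)&(S<40)&(V>150),.05)
do(c,'lorry',box(c,195,198,258,228)&(z>.035),.044)
for n,b in dict(hut=(185,220,226,262),cabin=(226,222,270,270)).items():
    m=box(c,*b)&(z>.07); Q=P[m]; print(n,rect(Q),np.nanmax(Q[:,2]),np.percentile(Q[:,2],[5,25,50,75,95]).round(4))
do(c,'redplate',box(c,220,240,265,275)&(H<8)&(S>150)&(V>100),.013)
do(c,'redplate2',box(c,220,250,265,275)&(f[...,0]>150)&(f[...,1]<60),.013)
do(c,'yelplate',box(c,190,240,226,270)&(H>24)&(H<34)&(S>150)&(z<.03),.013)
big_=cv2.resize(c['frame'][140:290,160:300],None,fx=4,fy=4,interpolation=cv2.INTER_CUBIC); cv2.imwrite('pics/crop1.png',big_[...,::-1])
E
```

```text
mat 4897 c=(453.9,-287.6) 199.4x119.8 long-axis yaw -6.2
stand 2032 c=(468.1,301.5) 139.9x66.9 long-axis yaw 28.5
standwhite 693 c=(467.7,302.8) 93.8x34.0 long-axis yaw 28.5
board 12966 c=(534.6,45.7) 275.5x231.3 long-axis yaw -8.0
hill 1610 c=(630.3,52.0) 133.6x69.4 long-axis yaw 83.5
lorry 644 c=(535.2,55.7) 92.2x32.4 long-axis yaw 79.9
hut c=(485.5,87.0) 50.1x41.8 long-axis yaw 83.1 0.10818517274889494 [0.0858 0.0895 0.0933 0.0972 0.1037]
cabin c=(476.4,19.0) 55.9x45.6 long-axis yaw 81.8 0.10811987081504282 [0.0876 0.0916 0.0961 0.1009 0.1046]
redplate 336 c=(438.1,24.4) 61.4x25.6 long-axis yaw 82.1
redplate2 317 c=(438.0,24.3) 59.7x24.7 long-axis yaw 81.8
yelplate 364 c=(448.3,91.0) 62.8x32.2 long-axis yaw -88.9
```

View pics/crop1.png

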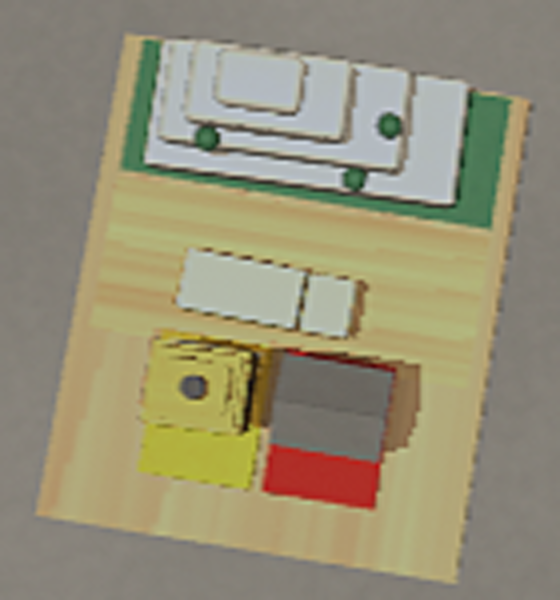

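The crop confirms the board is turned about -8°. The cab end of the lorry is on the right (towards -y), and the red and yellow plates show in front of the buildings. I'll move above the cabin.

```bash
python3 -m handwheel '{"deltas": [[1,0.9,-0.935,0,0],[1,0.9,-0.935,0,0],[1,0.9,-0.935,0,0],[1,0.9,-0.935,0,0],[1,0.9,-0.935,0,0],[1,0.9,-0.935,0,0],[1,0.9,-0.935,0,0],[1,0.9,-0.935,0,0],[1,0.9,-0.935,0,0],[1,0.9,-0.935,0,0],[1,0.9,-0.935,0,0],[1,0.9,-0.935,0,0],[1,0.9,-0.935,0,0],[1,0,0,0,-1],[1,0,0,0,-1],[1,0,0,0,-1],[1,0,0,0,-1],[1,0,0,0,-1],[1,0,0,0,-1],[1,0,0,0,-0.9]]}' 40
cat > go.py <<'E'
import sys
from h import *
# go.py x y z yaw(mm,deg): deltas still to go, in 40mm units of the tool frame and 10deg units
s=status.get_state(); M=rot(s['orientation']); p=s['tcp_pos']*1000
yaw=np.degrees(np.arctan2(M[1,0],M[0,0]))
print('t %.2f tcp %s yaw %.2f tilt %.2f j6 %.2f gap %.1f grip %.1f F %s'%(s['clock'],p.round(1),yaw,np.degrees(np.arccos(-M[2,2])),s['joint_pos'][5],s['finger_gap']*1000,s['grip_force'],s['wrist_force'].round(1)))
if len(sys.argv)>1:
    t=np.array([float(a) for a in sys.argv[1:]]); print('tool units',((t[:3]-p)@M/40).round(3),'roll',round(-(t[3]-yaw)/10,3))
E
python3 go.py 476.4 19 130 82
python3 - <<'E'
from h import *
shot('wrist','w1.png')
E
```

```text
clock: 2.65
tcp_pos: [0.4758, 0.0192, 0.3036]
orientation: [-0.0, 0.753, 0.658, -0.0]
wrist_force: [-0.0, 0.2, 0.4]
finger_gap: 0.0855
grip_force: 0.0
t 2.65 tcp [475.8  19.2 303.6] yaw 82.36 tilt 0.04 j6 1.58 gap 85.5 grip 0.0 F [-0.   0.2  0.4]
tool units [-2.000e-03  1.900e-02  4.339e+00] roll 0.036
```

View pics/w1.png

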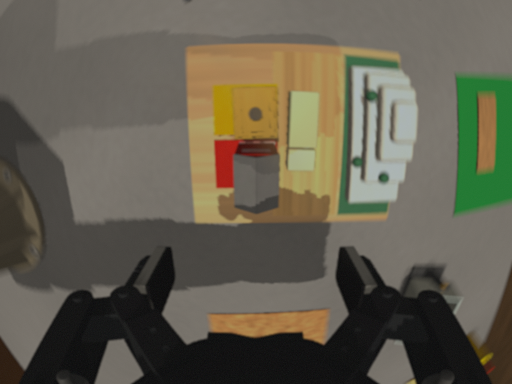

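The wrist view shows the hut vent at (256,114), the cabin roof at (256,178), the lorry at (303,130) and the fingers straddling the line below. I'll check the measurements with the wrist depth.

```bash
python3 - <<'E'
from meas import *
c=shot('wrist'); P=cloud(c,True); z=P[...,2]; 
for n,b,lo,hi in (('hut',(225,70,285,139),.075,.2),('cabin',(230,141,285,215),.075,.2),('lorry',(283,85,325,175),.037,.06),('lorrybox',(283,85,325,149),.037,.06)):
    m=box(c,*b)&(z>lo)&(z<hi); m=big(m); print(n,rect(P[m]),np.percentile(z[m],[5,50,95]).round(4))
E
```

```text
hut c=(485.4,83.8) 49.9x42.0 long-axis yaw 83.3 [0.0871 0.0933 0.1049]
cabin c=(476.1,16.3) 57.0x45.9 long-axis yaw 81.5 [0.0872 0.0963 0.1047]
lorry c=(535.4,52.9) 92.2x33.0 long-axis yaw 80.2 [0.0414 0.0442 0.0457]
lorrybox c=(537.7,66.6) 64.2x32.8 long-axis yaw 81.1 [0.0431 0.0445 0.0458]
```

```bash
python3 -m handwheel '{"deltas": [[1,-0.03,0.01,0.9,0.03],[1,0,0,0.9,0],[1,0,0,0.9,0],[1,0,0,0.9,0],[1,0,0,0.74,0],[1,0,0,0,0],[1,0,0,0,0]]}' 40
python3 go.py 476.4 18 130 82
python3 -m handwheel '{"deltas": [[0.2,0,0,0,0],[-0.3,0,0,0,0],[-0.6,0,0,0,0],[-1,0,0,0,0],[-1,0,0,0,0],[-1,0,0,0,0],[-1,0,0,0,0]]}' 40; python3 go.py
```

```text
clock: 3.62
tcp_pos: [0.4767, 0.0178, 0.1312]
orientation: [0.0, 0.757, 0.654, 0.0]
wrist_force: [-0.3, 0.7, -0.0]
finger_gap: 0.0854
grip_force: 0.0
t 3.62 tcp [476.7  17.8 131.2] yaw 81.68 tilt 0.05 j6 1.58 gap 85.4 grip 0.0 F [-0.3  0.7 -0. ]
tool units [ 0.003 -0.009  0.029] roll -0.032
clock: 4.5
tcp_pos: [0.4767, 0.0178, 0.1314]
orientation: [0.001, 0.756, 0.654, 0.001]
wrist_force: [-2.4, -0.4, 5.2]
finger_gap: 0.0435
grip_force: 40.1
t 4.50 tcp [476.7  17.8 131.4] yaw 81.74 tilt 0.11 j6 1.58 gap 43.5 grip 40.1 F [-2.4 -0.4  5.2]
```

```bash
python3 -m handwheel '{"deltas": [[-1,0,0,-0.4,0],[-1,0,0,-0.8,0],[-1,0,0,-0.8,0],[-1,0,0,-0.7,0],[-1,-0.7,-0.09,0,0],[-1,-0.7,-0.09,0,0],[-1,-0.7,-0.09,0,0],[-1,-0.7,-0.09,0,0],[-1,-0.7,-0.09,0,0],[-1,-0.7,-0.09,0,0],[-1,-0.7,-0.09,0,0],[-1,-0.7,-0.09,0,0],[-1,-0.7,-0.09,0,0],[-1,-0.7,-0.09,0,0],[-1,-0.7,-0.07,0,0],[-1,0,0,0.8,0],[-1,0,0,0.8,0],[-1,0,0,0.7,0],[-1,0,0,0.3,0],[-1,0,0,0,0]]}' 40
python3 go.py 394 -281 123 82
python3 - <<'E'
from h import *
shot('scene','s2.png')
E
```

```text
clock: 7.0
tcp_pos: [0.3933, -0.281, 0.1339]
orientation: [-0.001, 0.756, 0.654, -0.0]
wrist_force: [0.9, -0.2, -2.1]
finger_gap: 0.0432
grip_force: 41.2
t 7.00 tcp [ 393.3 -281.   133.9] yaw 81.75 tilt 0.08 j6 0.93 gap 43.2 grip 41.2 F [ 0.9 -0.2 -2.1]
tool units [0.003 0.018 0.274] roll -0.025
```

View pics/s2.png

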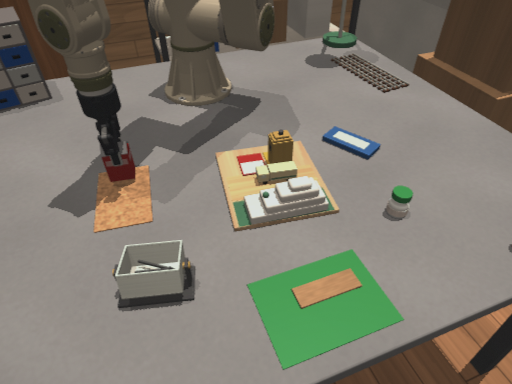

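The scene view shows the cabin held upright over the near end of the mat (118,163). The white rectangle on the red plot is now exposed (251,165). I'll lower and release.

```bash
python3 -m handwheel '{"deltas": [[-1,0,0,0.15,0],[-1,0,0,0.1,0],[-1,0,0,0.03,0],[-1,0,0,0,0]]}' 40; python3 go.py
python3 -m handwheel '{"deltas": [[-0.1,0,0,0,0],[0.3,0,0,0,0],[0.6,0,0,0,0],[0.7,0,0,0,0],[0.7,0,0,-0.4,0],[1,0,0,-0.9,0],[1,0,0,-0.9,0],[1,0,0,-0.9,0],[1,0,0,-0.9,0],[1,0,0,0,0]]}' 40; python3 go.py 485.5 85 131 82.5
python3 - <<'E'
from meas import *
c=shot('top'); f=c['frame'].astype(int)
B=box(c,200,215,280,285); P=cloud(c);z=P[...,2]
m=B&(f.min(-1)>150)&(f.max(-1)-f.min(-1)<60)&(z<.02)&(z>.005); m[:,:228]=0; m[:222]=0
do(c,'redspot white',m,.013)
do(c,'redplate',B&(((f[...,0]>120)&(f[...,1]<70))|big(m)),.013)
mm=box(c,330,190,470,340)&(z>.07)&(z<.11); print('cabin',mm.sum(), rect(P[big(mm)]) if mm.sum()>20 else '')
E
```

```text
clock: 7.55
tcp_pos: [0.3936, -0.2814, 0.1231]
orientation: [0.0, 0.756, 0.654, -0.0]
wrist_force: [-0.5, -0.1, -1.3]
finger_gap: 0.0439
grip_force: 41.2
t 7.55 tcp [ 393.6 -281.4  123.1] yaw 81.75 tilt 0.01 j6 0.93 gap 43.9 grip 41.2 F [-0.5 -0.1 -1.3]
clock: 8.8
tcp_pos: [0.3947, -0.2824, 0.2862]
orientation: [0.003, 0.756, 0.654, 0.0]
wrist_force: [0.7, -0.3, -1.1]
finger_gap: 0.0856
grip_force: 0.0
t 8.80 tcp [ 394.7 -282.4  286.2] yaw 81.75 tilt 0.36 j6 0.93 gap 85.6 grip 0.0 F [ 0.7 -0.3 -1.1]
tool units [9.431 0.91  3.848] roll -0.075
redspot white 513 c=(477.7,19.1) 55.5x43.6 long-axis yaw 82.1
redplate 957 c=(464.4,20.4) 78.2x60.8 long-axis yaw -7.8
cabin 711 c=(392.9,-280.1) 57.5x45.8 long-axis yaw 81.5
```

```bash
python3 -m handwheel '{"deltas": [[1,0.86,0.083,0,0],[1,0.86,0.083,0,0],[1,0.86,0.083,0,0],[1,0.86,0.083,0,0],[1,0.86,0.083,0,0],[1,0.86,0.083,0,0],[1,0.86,0.083,0,0],[1,0.86,0.083,0,0],[1,0.86,0.083,0,0],[1,0.86,0.083,0,0],[1,0.83,0.083,0,-0.08],[1,0,0,0.9,0],[1,0,0,0.9,0],[1,0,0,0.9,0],[1,0,0,0.6,0],[1,0,0,0,0]]}' 40
python3 go.py 485.4 85.3 131 82.7
```

```text
clock: 10.85
tcp_pos: [0.4813, 0.0867, 0.1481]
orientation: [-0.002, 0.752, 0.66, -0.003]
wrist_force: [-0.3, -0.3, 0.7]
finger_gap: 0.0856
grip_force: 0.0
t 10.85 tcp [481.3  86.7 148.1] yaw 82.55 tilt 0.38 j6 1.71 gap 85.6 grip 0.0 F [-0.3 -0.3  0.7]
tool units [-0.02   0.108  0.428] roll -0.015
```

```bash
python3 -m handwheel '{"deltas": [[1,-0.02,0.1,0,0],[1,0,0,0.3,0],[1,0,0,0.13,0],[1,0,0,0,0],[1,0,0,0,0]]}' 40
python3 go.py 485.4 85.3 131 82.7
python3 -m handwheel '{"deltas": [[0.2,0,0,0,0],[-0.3,0,0,0,0],[-0.6,0,0,0,0],[-1,0,0,0,0],[-1,0,0,0,0],[-1,0,0,0,0],[-1,0,0,0,0]]}' 40; python3 go.py
```

```text
clock: 11.48
tcp_pos: [0.4878, 0.0854, 0.134]
orientation: [0.0, 0.752, 0.66, 0.0]
wrist_force: [0.1, -0.1, -0.4]
finger_gap: 0.0852
grip_force: 0.0
t 11.47 tcp [487.8  85.4 134. ] yaw 82.55 tilt 0.01 j6 1.71 gap 85.2 grip 0.0 F [ 0.1 -0.1 -0.4]
tool units [-0.01  -0.058  0.076] roll -0.015
clock: 12.35
tcp_pos: [0.4876, 0.0854, 0.1341]
orientation: [-0.0, 0.752, 0.66, -0.0]
wrist_force: [-1.2, 1.1, 5.4]
finger_gap: 0.0415
grip_force: 42.8
t 12.35 tcp [487.6  85.4 134.1] yaw 82.56 tilt 0.00 j6 1.71 gap 41.5 grip 42.8 F [-1.2  1.1  5.4]
```

```bash
python3 -m handwheel '{"deltas": [[-1,0,0,-0.4,0],[-1,0,0,-0.8,0],[-1,0,0,-0.9,0],[-1,0,0,-0.9,0],[-1,-0.78,0.094,0,0],[-1,-0.78,0.094,0,0],[-1,-0.78,0.094,0,0],[-1,-0.78,0.094,0,0],[-1,-0.78,0.094,0,0],[-1,-0.78,0.094,0,0],[-1,-0.78,0.094,0,0],[-1,-0.78,0.094,0,0],[-1,-0.78,0.094,0,0],[-1,-0.78,0.094,0,0],[-1,-0.78,0.094,0,0],[-1,-0.78,0.094,0,0],[-1,0,0,0.7,0],[-1,0,0,0.8,0],[-1,0,0,0.7,0],[-1,0,0,0.5,0]]}' 40
python3 -m handwheel '{"deltas": [[-1,0,0,0,0],[-1,0,0,0,0]]}' 40
python3 go.py 483.7 -290.8 125.3 82
```

```text
clock: 14.85
tcp_pos: [0.4832, -0.2913, 0.1436]
orientation: [-0.001, 0.752, 0.66, -0.0]
wrist_force: [-0.9, 0.3, -1.5]
finger_gap: 0.0412
grip_force: 42.1
clock: 15.1
tcp_pos: [0.4842, -0.292, 0.1463]
orientation: [0.0, 0.752, 0.66, -0.0]
wrist_force: [-0.5, -0.2, -1.9]
finger_gap: 0.0414
grip_force: 42.1
t 15.10 tcp [ 484.2 -292.   146.3] yaw 82.55 tilt 0.03 j6 1.02 gap 41.4 grip 42.1 F [-0.5 -0.2 -1.9]
tool units [ 0.027 -0.016  0.525] roll 0.055
```

```bash
python3 -m handwheel '{"deltas": [[-1,0,0,0.25,0],[-1,0,0,0.2,0],[-1,0,0,0.07,0],[-1,0,0,0,0],[-1,0,0,0,0]]}' 40; python3 go.py
python3 -m handwheel '{"deltas": [[-0.1,0,0,0,0],[0.3,0,0,0,0],[0.5,0,0,0,0],[0.5,0,0,0,0],[0.5,0,0,-0.4,0],[0.5,0,0,-0.9,0],[0.5,0,0,-0.9,0],[0.5,0,0,-0.9,0],[0.5,0,0,-0.9,0],[0.5,0,0,0,0]]}' 40; python3 go.py 536 54.3 240 80.5
python3 - <<'E'
from meas import *
c=shot('top','t3.png'); f=c['frame'].astype(int)
B=box(c,185,215,228,285); P=cloud(c);z=P[...,2]
m=B&(f.min(-1)>140)&(f.max(-1)-f.min(-1)<70)&(z<.02)&(z>.005); m[:224]=0
do(c,'yelspot white',m,.013)
y=(f[...,0]>150)&(f[...,1]>150)&(f[...,2]<90)
do(c,'yelplate',B&(y|big(m)),.013)
do(c,'lorry',box(c,195,198,258,228)&(z>.035),.044)
for n,b in (('bld',(330,190,470,345)),):
    mm=box(c,*b)&(z>.07)&(z<.11)
    k,l,s,_=cv2.connectedComponentsWithStats(mm.astype(np.uint8))
    for i in range(1,k):
        if s[i,4]>100: print(s[i],rect(P[l==i]))
E
```

```text
clock: 15.72
tcp_pos: [0.4838, -0.2917, 0.1252]
orientation: [-0.0, 0.752, 0.66, -0.0]
wrist_force: [-1.0, 1.2, 0.3]
finger_gap: 0.0415
grip_force: 42.3
t 15.72 tcp [ 483.8 -291.7  125.2] yaw 82.55 tilt 0.01 j6 1.02 gap 41.5 grip 42.3 F [-1.   1.2  0.3]
clock: 16.98
tcp_pos: [0.4852, -0.2927, 0.2898]
orientation: [0.004, 0.752, 0.66, 0.001]
wrist_force: [-0.6, -0.3, 0.4]
finger_gap: 0.0644
grip_force: 0.0
t 16.98 tcp [ 485.2 -292.7  289.8] yaw 82.55 tilt 0.45 j6 1.02 gap 64.4 grip 0.0 F [-0.6 -0.3  0.4]
tool units [8.771 0.127 1.208] roll 0.205
yelspot white 451 c=(487.4,86.7) 51.0x41.7 long-axis yaw 81.8
yelplate 984 c=(473.6,88.5) 78.5x60.8 long-axis yaw -7.8
lorry 644 c=(535.2,55.7) 92.1x32.2 long-axis yaw 80.3
[380 231  27  23 526] c=(481.6,-289.4) 51.2x42.0 long-axis yaw 83.1
[374 273  34  28 714] c=(393.0,-279.9) 57.6x45.7 long-axis yaw 81.6
```

View pics/t3.png

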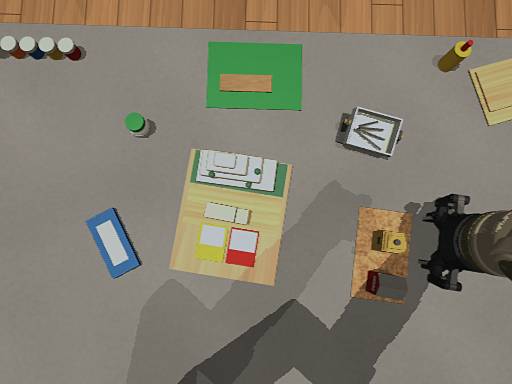

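Both buildings stand upright on the mat, hut at (397,242) and cabin at (386,285). The lorry, hill, bin and jar have not moved. I'll move above the lorry.

```bash
python3 -m handwheel '{"deltas": [[0.4,0.8,0.012,0,0],[0.4,0.8,0.012,0,0],[0.4,0.8,0.012,0,0],[0.4,0.8,0.012,0,0],[0.4,0.8,0.012,0,0],[0.4,0.8,0.012,0,0],[0.4,0.8,0.012,0,0],[0.4,0.8,0.012,0,0],[0.4,0.8,0.012,0,0],[0.4,0.8,0.012,0,0],[0.4,0.77,0.01,0,0.22],[0.4,0,0,0.8,0],[0.4,0,0,0.8,0],[0.4,0,0,0.7,0],[0.4,0,0,0,0],[0.4,0,0,0,0]]}' 40
python3 go.py 535.6 54.3 90 80.3
python3 - <<'E'
from meas import *
print(env.tip_reach)
c=shot('wrist','w4.png'); P=cloud(c,True); z=P[...,2]; f=c['frame'].astype(int)
m=(z>.037)&(z<.05)&(abs(P[...,0]-.535)<.035)&(abs(P[...,1]-.055)<.06); m=big(m); print('lorry',m.sum(),rect(P[m]))
E
```

```text
clock: 19.02
tcp_pos: [0.5347, 0.0554, 0.1936]
orientation: [0.0, 0.764, 0.645, -0.0]
wrist_force: [0.2, 0.2, -0.2]
finger_gap: 0.0598
grip_force: 0.0
t 19.02 tcp [534.7  55.4 193.6] yaw 80.35 tilt 0.01 j6 1.69 gap 59.8 grip 0.0 F [ 0.2  0.2 -0.2]
tool units [-0.023  0.027  2.589] roll 0.005
0.0726
lorry 4308 c=(535.3,53.6) 92.1x32.4 long-axis yaw 80.6
```

View pics/w4.png

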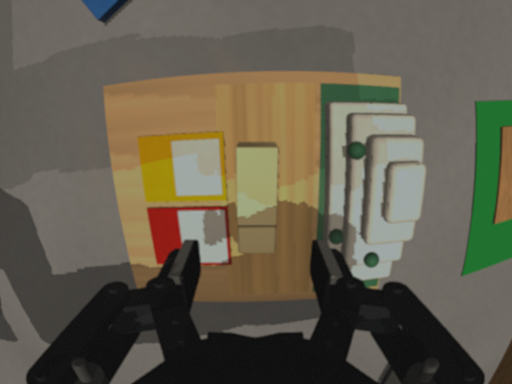

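The wrist view shows the lorry (257,197) midway between the fingers (187,255 and 328,255), with the hill clear on the right. I'll descend and grip.

```bash
python3 -m handwheel '{"deltas": [[0.4,-0.02,0.027,0.8,0],[0.4,0,0,0.8,0],[0.4,0,0,0.6,0],[0.4,0,0,0.36,0],[0.4,0,0,0,0],[0.4,0,0,0,0]]}' 30
python3 go.py 535.6 54.3 90 80.3
python3 -m handwheel '{"deltas": [[0.1,0,0,0,0],[-0.1,0,0,0,0],[-0.3,0,0,0,0],[-1,0,0,0,0],[-1,0,0,0,0],[-1,0,0,0,0]]}' 30; python3 go.py
```

```text
clock: 19.82
tcp_pos: [0.5364, 0.0544, 0.0919]
orientation: [0.001, 0.764, 0.645, 0.001]
wrist_force: [1.1, -0.7, 0.0]
finger_gap: 0.0598
grip_force: 0.0
t 19.82 tcp [536.4  54.4  91.9] yaw 80.35 tilt 0.11 j6 1.69 gap 59.8 grip 0.0 F [ 1.1 -0.7  0. ]
tool units [-0.007 -0.019  0.046] roll 0.005
clock: 20.58
tcp_pos: [0.5358, 0.0545, 0.0913]
orientation: [0.0, 0.764, 0.645, 0.0]
wrist_force: [-0.8, 0.5, 5.2]
finger_gap: 0.0313
grip_force: 31.4
t 20.57 tcp [535.8  54.5  91.3] yaw 80.35 tilt 0.06 j6 1.69 gap 31.3 grip 31.4 F [-0.8  0.5  5.2]
```

```bash
python3 -m handwheel '{"deltas": [[-1,0,0,-0.3,0],[-1,0,0,-0.7,0],[-1,0,0,-0.8,0],[-1,0,0,-0.7,0],[-1,0.73,-0.34,0,0],[-1,0.73,-0.34,0,0],[-1,0.73,-0.34,0,0],[-1,0.73,-0.34,0,0],[-1,0.73,-0.34,0,0],[-1,0.73,-0.34,0,0],[-1,0.73,-0.34,0,0],[-1,0.73,-0.34,0,0],[-1,0,0,0,-0.9],[-1,0,0,0,-0.9],[-1,0,0,0,-0.9],[-1,0,0,0,-0.9],[-1,0,0,0,-0.9],[-1,0,0,0,-0.9],[-1,0,0,0,-0.9],[-1,0,0,0,-0.9]]}' 30
python3 -m handwheel '{"deltas": [[-1,0,0,0,-0.9],[-1,0,0,0,-0.9],[-1,0,0,0,-0.9],[-1,0,0,0,-0.9],[-1,0,0,0,-0.9],[-1,0,0,0,-0.9],[-1,0,0,0,-0.2],[-1,0,0,0.7,0],[-1,0,0,0.8,0],[-1,0,0,0.4,0],[-1,0,0,0,0],[-1,0,0,0,0]]}' 30
python3 go.py 467.9 302.3 96.5 -151.5
python3 - <<'E'
from h import *
shot('wrist','w5.png'); c=shot('top')
cv2.imwrite('pics/t5.png',cv2.resize(c['frame'][180:300,60:220],None,fx=4,fy=4,interpolation=2)[...,::-1])
E
```

```text
clock: 23.08
tcp_pos: [0.467, 0.3028, 0.1907]
orientation: [-0.0, 0.236, 0.972, -0.0]
wrist_force: [0.6, -0.5, -1.4]
finger_gap: 0.0312
grip_force: 30.5
clock: 24.58
tcp_pos: [0.4681, 0.3033, 0.1157]
orientation: [0.001, -0.245, 0.97, 0.0]
wrist_force: [-0.9, 0.6, -1.7]
finger_gap: 0.0318
grip_force: 30.5
t 24.57 tcp [468.1 303.3 115.7] yaw -151.67 tilt 0.09 j6 -0.06 gap 31.8 grip 30.5 F [-0.9  0.6 -1.7]
tool units [ 0.017 -0.021  0.48 ] roll -0.017
```

View pics/w5.png

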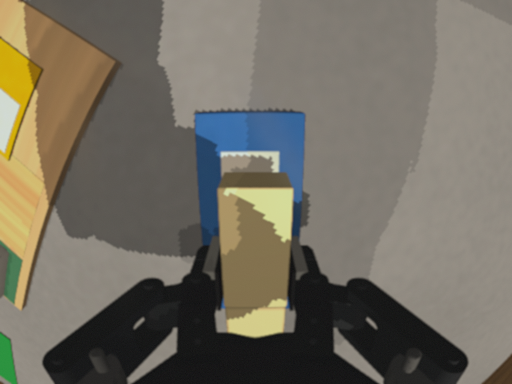

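View pics/t5.png

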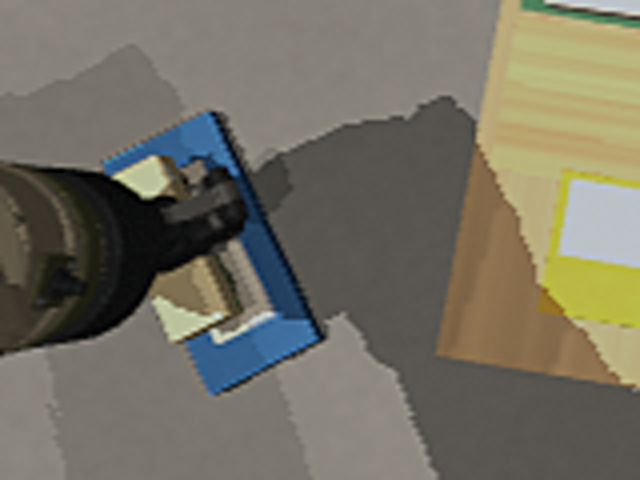

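The lorry is held upright over the stand, with the white rectangle's far edge at (250,152) in the wrist view. I'll measure the relative offset in tool axes.

```bash
cat > rel.py <<'E'
from meas import *
s=status.get_state(); M=rot(s['orientation']); p=s['tcp_pos']
yaw=np.radians(28.5); ex=np.array([np.cos(yaw),np.sin(yaw)]); ey=np.array([-ex[1],ex[0]])
for n in ('wrist','top'):
    c=shot(n); P=cloud(c,n=='wrist'); z=P[...,2]; f=c['frame'].astype(int)
    def loc(Q): d=Q[:,:2]-np.array([.468,.3023]); return np.stack([d@ex,d@ey],1)*1000
    def show(t,m,plane=None):
        if m.sum()<30: print(n,t,'few'); return
        m=big(m); Q=loc(onplane(c,plane,n=='wrist')[m] if plane else P[m]); print(n,t,m.sum(),'along %.1f..%.1f across %.1f..%.1f (2/98%%)'%(*np.percentile(Q[:,0],[.5,99.5]),*np.percentile(Q[:,1],[.5,99.5])),rect(Q))
    near=np.hypot(P[...,0]-.468,P[...,1]-.302)<.1
    zt=p[2]-.0913+.044
    cream=(f[...,0]-f[...,2]>15)
    show('lorry top',near&(abs(z-zt)<.006)&cream,zt)
    blue=(f[...,2]-f[...,0]>40)
    show('stand',near&(z<.03)&(z>.003)&blue,.015)
    show('white',near&(z<.03)&(z>.005)&(f.max(-1)-f.min(-1)<50)&(f.min(-1)>90),.015)
E
python3 rel.py
```

```text
wrist lorry top 10274 along -44.2..41.6 across -15.0..16.8 (2/98%) c=(-664.1,872.9) 87943.3x32684.2 long-axis yaw -0.2
wrist stand 6670 along -70.9..9.8 across -33.5..29.4 (2/98%) c=(-29014.3,-2000.2) 84961.7x63573.2 long-axis yaw 0.3
wrist white 1278 along -48.5..-34.6 across -19.3..15.3 (2/98%) c=(-41168.1,-2113.8) 34915.5x14655.0 long-axis yaw -88.4
top lorry top 281 along -41.9..-8.0 across -14.1..19.4 (2/98%) c=(-24509.4,2667.3) 34632.8x34049.1 long-axis yaw -0.5
top stand 757 along -69.9..69.6 across -32.4..31.5 (2/98%) c=(-274.2,-499.0) 139666.9x64560.0 long-axis yaw -0.4
top white 157 along -47.1..-1.1 across -17.0..17.6 (2/98%) c=(-23606.0,508.4) 46708.3x35240.2 long-axis yaw -0.5
```

```bash
python3 -m handwheel '{"deltas": [[-1,0.05,-0.055,0.2,-0.02],[-1,0,0,0.18,0],[-1,0,0,0,0],[-1,0,0,0,0]]}' 30
python3 go.py 467.9 302.3 96.5 -151.5; python3 rel.py
```

```text
clock: 25.28
tcp_pos: [0.4666, 0.3001, 0.0993]
orientation: [-0.0, -0.247, 0.969, -0.0]
wrist_force: [0.2, 0.4, -2.2]
finger_gap: 0.0315
grip_force: 30.5
t 25.27 tcp [466.6 300.1  99.3] yaw -151.45 tilt 0.02 j6 -0.07 gap 31.5 grip 30.5 F [ 0.2  0.4 -2.2]
tool units [-0.054  0.033  0.069] roll 0.005
wrist lorry top 10267 along -47.8..38.4 across -17.1..14.6 (2/98%) c=(-4101.2,-1236.7) 88221.0x32643.6 long-axis yaw -0.2
wrist stand 8069 along -71.3..-0.8 across -33.5..29.4 (2/98%) c=(-35144.4,-2096.5) 72855.4x63634.9 long-axis yaw 0.0
wrist white 639 along -48.4..-42.3 across -19.4..14.9 (2/98%) c=(-45567.5,-2273.6) 34425.2x7174.5 long-axis yaw -87.2
top lorry top 253 along -44.8..-11.2 across -16.3..16.4 (2/98%) c=(-27567.0,-1.9) 34387.3x33224.2 long-axis yaw -0.5
top stand 475 along -70.0..-5.7 across -32.3..31.8 (2/98%) c=(-37481.5,53.3) 65150.7x64723.4 long-axis yaw 1.0
top white 60 along -47.1..-9.8 across -17.1..9.6 (2/98%) c=(-33970.1,-11420.2) 45014.7x21831.7 long-axis yaw -33.5
```

```bash
python3 -m handwheel '{"deltas": [[-1,0.005,-0.01,0.05,0],[-1,0,0,0.02,0],[-1,0,0,0,0]]}' 30; python3 go.py
python3 -m handwheel '{"deltas": [[-0.2,0,0,0,0],[-0.1,0,0,0,0],[0.1,0,0,0,0],[0.4,0,0,0,0],[0.4,0,0,-0.3,0],[0.4,0,0,-0.9,0],[0.4,0,0,-0.9,0],[0.4,0,0,-0.9,0],[0.4,0,0,-0.9,0],[0.4,0,0,-0.9,0],[0.4,0,0,0,0]]}' 30; python3 go.py 393.6 -281.4 290 81.7
cat > rel2.py <<'E'
from meas import *
yaw=np.radians(28.5); ex=np.array([np.cos(yaw),np.sin(yaw)]); ey=np.array([-ex[1],ex[0]])
for n in ('wrist','top'):
    c=shot(n,n+'_rel2.png'); P=cloud(c,n=='wrist'); z=P[...,2]; f=c['frame'].astype(int)
    near=np.hypot(P[...,0]-.468,P[...,1]-.302)<.1
    for t,m,pl in (('lorry',near&(abs(z-.049)<.007),.049),('stand',near&(z<.03)&(z>.003)&(f[...,2]-f[...,0]>40),.015),('white',near&(z<.03)&(z>.005)&(f.max(-1)-f.min(-1)<50)&(f.min(-1)>110),.015)):
        if t!='white': m=big(m)
        d=onplane(c,pl,n=='wrist')[m][:,:2]-np.array([.468,.3023]); Q=np.stack([d@ex,d@ey],1)*1000
        print(n,t,m.sum(),'along %.1f..%.1f across %.1f..%.1f'%(*np.percentile(Q[:,0],[.3,99.7]),*np.percentile(Q[:,1],[.3,99.7])),rect(Q/1000))
E
python3 rel2.py
```

```text
clock: 25.75
tcp_pos: [0.4666, 0.2996, 0.0966]
orientation: [-0.0, -0.247, 0.969, -0.0]
wrist_force: [0.4, -0.6, -2.0]
finger_gap: 0.0318
grip_force: 30.5
t 25.75 tcp [466.6 299.6  96.6] yaw -151.45 tilt 0.01 j6 -0.07 gap 31.8 grip 30.5 F [ 0.4 -0.6 -2. ]
clock: 27.12
tcp_pos: [0.468, 0.3003, 0.2929]
orientation: [0.004, -0.247, 0.969, 0.001]
wrist_force: [0.2, 0.8, -0.9]
finger_gap: 0.0594
grip_force: 0.0
t 27.12 tcp [468.  300.3 292.9] yaw -151.45 tilt 0.41 j6 -0.07 gap 59.4 grip 0.0 F [ 0.2  0.8 -0.9]
tool units [  8.586 -11.885   0.018] roll -23.315
wrist lorry 2323 along -47.1..43.4 across -18.0..13.8 c=(-1.9,-2.0) 90.6x32.1 long-axis yaw -0.2
wrist stand 3073 along -70.5..66.7 across -33.6..29.1 c=(-1.9,-2.3) 137.3x63.2 long-axis yaw -0.0
wrist white 145 along -49.2..55.1 across -19.4..16.7 c=(3.4,-1.3) 105.1x35.5 long-axis yaw 0.7
top lorry 723 along -45.2..46.7 across -17.4..17.0 c=(0.7,-0.1) 92.2x34.6 long-axis yaw -0.5
top stand 920 along -69.9..69.6 across -32.5..32.0 c=(-0.2,-0.2) 139.7x64.6 long-axis yaw -0.0
top white 58 along -90.3..52.4 across -70.9..55.9 c=(-18.7,-13.7) 132.1x130.9 long-axis yaw 7.8
```

The lorry sits within about 1 mm of the stand centre in both views. Next I fetch the cabin.

```bash
python3 -m handwheel '{"deltas": [[0.4,0,0,0,0.98],[0.4,0,0,0,0.98],[0.4,0,0,0,0.98],[0.4,0,0,0,0.98],[0.4,0,0,0,0.98],[0.4,0,0,0,0.98],[0.4,0,0,0,0.98],[0.4,0,0,0,0.98],[0.4,0,0,0,0.98],[0.4,0,0,0,0.98],[0.4,0,0,0,0.98],[0.4,0,0,0,0.98],[0.4,0,0,0,0.92],[1,-0.9,0.016,0,0],[1,-0.9,0.016,0,0],[1,-0.9,0.016,0,0],[1,-0.9,0.016,0,0],[1,-0.9,0.016,0,0],[1,-0.9,0.016,0,0],[1,-0.9,0.016,0,0]]}' 40
python3 -m handwheel '{"deltas": [[0.8,-0.9,0.016,0,0],[0.8,-0.9,0.016,0,0],[0.8,-0.9,0.016,0,0],[0.8,-0.9,0.016,0,0],[0.8,-0.9,0.016,0,0],[0.8,-0.9,0.016,0,0],[0.8,-0.9,0.016,0,0],[0.8,-0.9,0.016,0,0],[0.8,-0.9,0.016,0,0],[0.8,0,0,0,0],[0.8,0,0,0,0],[0.8,0,0,0,0]]}' 40
python3 go.py 393.6 -281.4 123.1 81.7
```

```text
clock: 29.72
tcp_pos: [0.4339, 0.0486, 0.2874]
orientation: [-0.001, 0.756, 0.654, -0.001]
wrist_force: [0.9, -0.2, 0.2]
finger_gap: 0.0856
grip_force: 0.0
clock: 31.22
tcp_pos: [0.3941, -0.2707, 0.2883]
orientation: [-0.001, 0.756, 0.655, 0.0]
wrist_force: [-0.7, -0.8, 0.3]
finger_gap: 0.0767
grip_force: 0.0
t 31.23 tcp [ 394.1 -270.7  288.3] yaw 81.82 tilt 0.06 j6 0.94 gap 76.7 grip 0.0 F [-0.7 -0.8  0.3]
tool units [-0.27  0.03  4.13] roll 0.012
```

```bash
python3 -m handwheel '{"deltas": [[0.8,-0.27,0.03,0.8,0.01],[0.8,0,0,0.9,0],[0.8,0,0,0.9,0],[0.8,0,0,0.8,0],[0.8,0,0,0.5,0],[0.8,0,0,0.2,0],[0.8,0,0,0,0],[0.8,0,0,0,0]]}' 40
python3 go.py 393.6 -281.4 123.1 81.7
python3 -m handwheel '{"deltas": [[0.2,0,0,0,0],[-0.3,0,0,0,0],[-0.6,0,0,0,0],[-1,0,0,0,0],[-1,0,0,0,0],[-1,0,0,0,0],[-1,0,0,0,0]]}' 40; python3 go.py 477.6 18 235 82.1
```

```text
clock: 32.22
tcp_pos: [0.3944, -0.283, 0.1257]
orientation: [0.001, 0.757, 0.654, 0.0]
wrist_force: [-0.2, 0.2, -0.1]
finger_gap: 0.077
grip_force: 0.0
t 32.23 tcp [ 394.4 -283.   125.7] yaw 81.68 tilt 0.11 j6 0.93 gap 77.0 grip 0.0 F [-0.2  0.2 -0.1]
tool units [ 0.036 -0.026  0.065] roll -0.002
clock: 33.1
tcp_pos: [0.3939, -0.283, 0.1255]
orientation: [0.001, 0.757, 0.654, -0.0]
wrist_force: [-1.0, -0.3, 5.9]
finger_gap: 0.0437
grip_force: 40.4
t 33.10 tcp [ 393.9 -283.   125.5] yaw 81.64 tilt 0.07 j6 0.93 gap 43.7 grip 40.4 F [-1.  -0.3  5.9]
tool units [ 7.746  0.978 -2.744] roll -0.046
```

```bash
python3 -m handwheel '{"deltas": [[-1,0,0,-0.4,0],[-1,0,0,-0.8,0],[-1,0,0,-0.8,0],[-1,0,0,-0.7,0],[-1,0.77,0.098,0,0],[-1,0.77,0.098,0,0],[-1,0.77,0.098,0,0],[-1,0.77,0.098,0,0],[-1,0.77,0.098,0,0],[-1,0.77,0.098,0,0],[-1,0.77,0.098,0,0],[-1,0.77,0.098,0,0],[-1,0.77,0.098,0,0],[-1,0.77,0.098,0,-0.04],[-1,0,0,0,0],[-1,0,0,0.7,0],[-1,0,0,0.8,0],[-1,0,0,0.6,0],[-1,0,0,0,0],[-1,0,0,0,0]]}' 40
python3 go.py 477.6 16.2 134.7 82.1
python3 - <<'E'
from h import *
shot('wrist','w7.png')
E
```

```text
clock: 35.6
tcp_pos: [0.4777, 0.0159, 0.1494]
orientation: [0.0, 0.755, 0.656, 0.0]
wrist_force: [-0.0, 0.5, -1.5]
finger_gap: 0.0434
grip_force: 41.4
t 35.60 tcp [477.7  15.9 149.4] yaw 82.01 tilt 0.05 j6 1.58 gap 43.4 grip 41.4 F [-0.   0.5 -1.5]
tool units [ 0.008 -0.004  0.368] roll -0.009
```

View pics/w7.png

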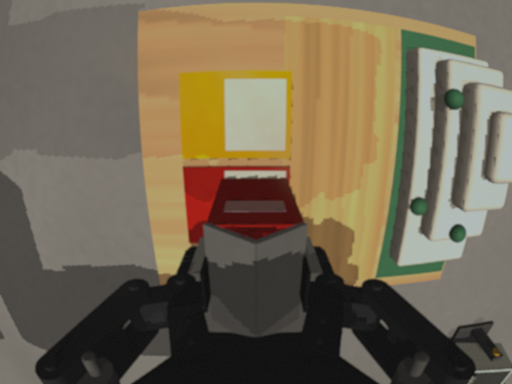

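The cabin hovers over the red plot, its wall lined up with the white rectangle (222–288, row 175). I'll lower, release and check.

```bash
python3 -m handwheel '{"deltas": [[-1,0.008,0,0.2,-0.01],[-1,0,0,0.13,0],[-1,0,0,0.03,0],[-1,0,0,0,0],[-1,0,0,0,0]]}' 40; python3 go.py
python3 -m handwheel '{"deltas": [[-0.1,0,0,0,0],[0.3,0,0,0,0],[0.6,0,0,0,0],[0.8,0,0,0,0],[0.8,0,0,-0.4,0],[0.8,0,0,-0.9,0],[0.8,0,0,-0.9,0],[0.8,0,0,-0.9,0],[0.8,0,0,-0.9,0],[0.8,-0.8,0,0,0],[0.8,-0.8,0,0,0],[0.8,-0.8,0,0,0],[0.8,-0.8,0,0,0],[0.8,-0.8,0,0,0],[0.8,-0.8,0,0,0],[0.8,-0.8,0,0,0],[0.8,-0.8,0,0,0],[0.8,-0.8,0,0,0],[0.8,0,0,0,0]]}' 40; python3 go.py 483.8 -291.7 125.2 82.5
cat > bld.py <<'E'
from meas import *
c=shot('top','tb.png'); P=cloud(c);z=P[...,2]; f=c['frame'].astype(int)
for n,b in dict(hutplot=(185,215,226,285),cabplot=(227,215,275,285),mat=(330,190,470,345)).items():
    mm=box(c,*b)&(z>.07)&(z<.112)
    if mm.sum()>100: print(n,rect(P[big(mm)]))
w=box(c,180,220,280,285)&(f.min(-1)>150)&(f.max(-1)-f.min(-1)<60)&(z<.02)
k,l,s,_=cv2.connectedComponentsWithStats(w.astype(np.uint8)); print('white left visible',[list(map(int,x)) for x in s[1:] if x[4]>3])
E
python3 bld.py
```

```text
clock: 36.28
tcp_pos: [0.4773, 0.0168, 0.1346]
orientation: [0.0, 0.754, 0.657, 0.0]
wrist_force: [-1.9, 1.2, 4.0]
finger_gap: 0.0437
grip_force: 42.0
t 36.27 tcp [477.3  16.8 134.6] yaw 82.16 tilt 0.01 j6 1.57 gap 43.7 grip 42.0 F [-1.9  1.2  4. ]
clock: 38.65
tcp_pos: [0.4378, -0.2705, 0.2939]
orientation: [0.0, 0.755, 0.656, -0.0]
wrist_force: [0.5, 0.3, 0.3]
finger_gap: 0.0765
grip_force: 0.0
t 38.65 tcp [ 437.8 -270.5  293.9] yaw 81.98 tilt 0.02 j6 1.00 gap 76.5 grip 0.0 F [0.5 0.3 0.3]
tool units [-0.362  1.213  4.218] roll -0.052
cabplot c=(476.4,19.7) 56.0x45.8 long-axis yaw 82.2
mat c=(481.6,-289.5) 51.3x42.0 long-axis yaw 83.1
white left visible [[200, 225, 26, 22, 449]]
```

```bash
python3 -m handwheel '{"deltas": [[0.6,-0.36,0.6,0,-0.05],[0.6,0,0.61,0.1,0],[0.6,0,0,0.9,0],[0.6,0,0,0.9,0],[0.6,0,0,0.9,0],[0.6,0,0,0.7,0],[0.6,0,0,0.4,0],[0.6,0,0,0.3,0],[0.6,0,0,0,0],[0.6,0,0,0,0]]}' 40
python3 go.py 483.8 -291.7 125.2 82.5
```

```text
clock: 39.95
tcp_pos: [0.4846, -0.2897, 0.1273]
orientation: [0.001, 0.751, 0.66, 0.0]
wrist_force: [-0.4, -0.1, 0.2]
finger_gap: 0.0683
grip_force: 0.0
t 39.95 tcp [ 484.6 -289.7  127.3] yaw 82.65 tilt 0.10 j6 1.02 gap 68.3 grip 0.0 F [-0.4 -0.1  0.2]
tool units [-0.053 -0.014  0.052] roll 0.015
```

```bash
python3 -m handwheel '{"deltas": [[0.6,-0.05,-0.01,0.04,0],[0.6,0,0,0,0],[0.2,0,0,0,0],[-0.3,0,0,0,0],[-0.6,0,0,0,0],[-1,0,0,0,0],[-1,0,0,0,0],[-1,0,0,0,0],[-1,0,0,0,0]]}' 40; python3 go.py
python3 -m handwheel '{"deltas": [[-1,0,0,-0.4,0],[-1,0,0,-0.8,0],[-1,0,0,-0.9,0],[-1,0,0,-0.9,0],[-1,0,0,-0.8,0],[-1,0.78,-0.08,0,0],[-1,0.78,-0.08,0,0],[-1,0.78,-0.08,0,0],[-1,0.78,-0.08,0,0],[-1,0.78,-0.08,0,0],[-1,0.78,-0.08,0,0],[-1,0.78,-0.08,0,0],[-1,0.78,-0.08,0,0],[-1,0.78,-0.08,0,0],[-1,0,0,0,0],[-1,0,0,0,0]]}' 40; python3 go.py 487.6 85.4 135 82.2
python3 - <<'E'
from meas import *
c=shot('wrist','w8.png'); P=cloud(c,True); z=P[...,2]; f=c['frame'].astype(int); Q=onplane(c,.013,True)
near=(abs(z-.013)<.008)&(np.hypot(Q[...,0]-.487,Q[...,1]-.086)<.05)
w=big(near&(f.max(-1)-f.min(-1)<60)&(f.min(-1)>80)); print('white',w.sum(),rect(Q[w]))
y=big(near&((f[...,0]-f[...,2]>90)&(f[...,1]>110)|w)&(Q[...,1]>.0)); 
print('plate',y.sum(),rect(Q[y]))
E
```

```text
clock: 41.08
tcp_pos: [0.4833, -0.2913, 0.125]
orientation: [0.0, 0.751, 0.66, -0.0]
wrist_force: [-2.4, -0.0, 5.3]
finger_gap: 0.0413
grip_force: 41.6
t 41.08 tcp [ 483.3 -291.3  125. ] yaw 82.65 tilt 0.02 j6 1.01 gap 41.3 grip 41.6 F [-2.4 -0.   5.3]
clock: 43.08
tcp_pos: [0.4909, -0.0091, 0.277]
orientation: [0.0, 0.751, 0.661, 0.0]
wrist_force: [-0.6, -0.3, -1.8]
finger_gap: 0.0416
grip_force: 41.0
t 43.08 tcp [490.9  -9.1 277. ] yaw 82.68 tilt 0.03 j6 1.52 gap 41.6 grip 41.0 F [-0.6 -0.3 -1.8]
tool units [ 2.334 -0.383  3.549] roll 0.048
white 1678 c=(487.4,83.9) 49.9x41.9 long-axis yaw 81.9
plate 4841 c=(488.3,90.3) 99.7x85.8 long-axis yaw -16.3
```

View pics/w8.png

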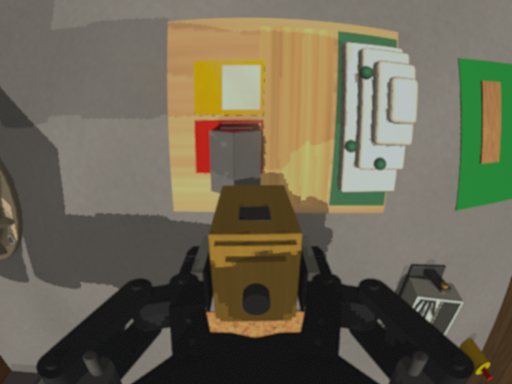

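The wrist view shows the hut carried upright, the cabin on the red plot (238,155) and the yellow plot's white spot clear at (241,87).

```bash
python3 -m handwheel '{"deltas": [[-1,0.58,-0.096,0,0.06],[-1,0.58,-0.096,0,0],[-1,0.58,-0.096,0,0],[-1,0.58,-0.096,0,0],[-1,0,0,0,0],[-1,0,0,0.8,0],[-1,0,0,0.9,0],[-1,0,0,0.9,0],[-1,0,0,0.6,0],[-1,0,0,0,0],[-1,0,0,0,0]]}' 40
python3 go.py 487.5 85.5 134.2 82.0
```

```text
clock: 44.5
tcp_pos: [0.4889, 0.0843, 0.1496]
orientation: [0.001, 0.755, 0.656, 0.0]
wrist_force: [0.4, -0.7, -1.8]
finger_gap: 0.0412
grip_force: 41.0
t 44.50 tcp [488.9  84.3 149.6] yaw 81.99 tilt 0.07 j6 1.72 gap 41.2 grip 41.0 F [ 0.4 -0.7 -1.8]
tool units [ 0.026 -0.04   0.385] roll -0.001
```

```bash
python3 -m handwheel '{"deltas": [[-1,0.025,-0.03,0.2,0],[-1,0,0,0.1,0],[-1,0,0,0,0],[-1,0,0,0,0],[-1,0,0,0,0]]}' 40; python3 go.py 487.5 85.5 134.2 82.0
```

```text
clock: 45.12
tcp_pos: [0.4872, 0.0862, 0.1368]
orientation: [0.0, 0.754, 0.656, 0.0]
wrist_force: [-1.2, -0.3, -4.0]
finger_gap: 0.0413
grip_force: 41.1
t 45.12 tcp [487.2  86.2 136.8] yaw 82.06 tilt 0.02 j6 1.72 gap 41.3 grip 41.1 F [-1.2 -0.3 -4. ]
tool units [-0.016  0.009  0.066] roll 0.006
```

```bash
python3 -m handwheel '{"deltas": [[-1,-0.012,0.007,0.05,0],[-1,0,0,0.015,0],[-1,0,0,0,0],[-1,0,0,0,0]]}' 40; python3 go.py
python3 -m handwheel '{"deltas": [[-0.1,0,0,0,0],[0.3,0,0,0,0],[0.6,0,0,0,0],[0.8,0,0,0,0],[0.8,0,0,-0.4,0],[0.8,0,0,-0.9,0],[0.8,0,0,-0.9,0],[0.8,0,0,-0.9,0],[0.8,0,0,-0.9,0],[0.8,-0.8,0,0,0],[0.8,-0.8,0,0,0],[0.8,-0.8,0,0,0],[0.8,0,0,0,0],[0.8,0,0,0,0]]}' 40; python3 go.py
python3 - <<'E'
from meas import *
c=shot('wrist'); P=cloud(c,True); z=P[...,2]; f=c['frame'].astype(int); Q=onplane(c,.013,True)
for n,cx,cy in (('cabin',.477,.017),('hut',.487,.085)):
    m=big((z>.075)&(z<.115)&(np.hypot(P[...,0]-cx,P[...,1]-cy)<.045)); print(n,rect(P[m]))
cv2.imwrite('pics/w9.png',cv2.resize(c['frame'][40:215,150:350],None,fx=4,fy=3.4,interpolation=2)[:595,:,::-1])
E
python3 bld.py
```

```text
clock: 45.62
tcp_pos: [0.4873, 0.0856, 0.134]
orientation: [0.0, 0.754, 0.656, -0.0]
wrist_force: [-0.2, 0.4, -1.8]
finger_gap: 0.0413
grip_force: 41.0
t 45.62 tcp [487.3  85.6 134. ] yaw 82.05 tilt 0.01 j6 1.72 gap 41.3 grip 41.0 F [-0.2  0.4 -1.8]
clock: 47.38
tcp_pos: [0.474, -0.0092, 0.2941]
orientation: [-0.0, 0.755, 0.656, 0.0]
wrist_force: [-0.4, 0.2, 1.1]
finger_gap: 0.0769
grip_force: 0.0
t 47.38 tcp [474.   -9.2 294.1] yaw 82.03 tilt 0.02 j6 1.52 gap 76.9 grip 0.0 F [-0.4  0.2  1.1]
cabin c=(476.3,16.7) 56.8x45.6 long-axis yaw 81.9
hut c=(485.9,84.4) 49.9x41.8 long-axis yaw 82.2
white left visible []
```

View pics/w9.png

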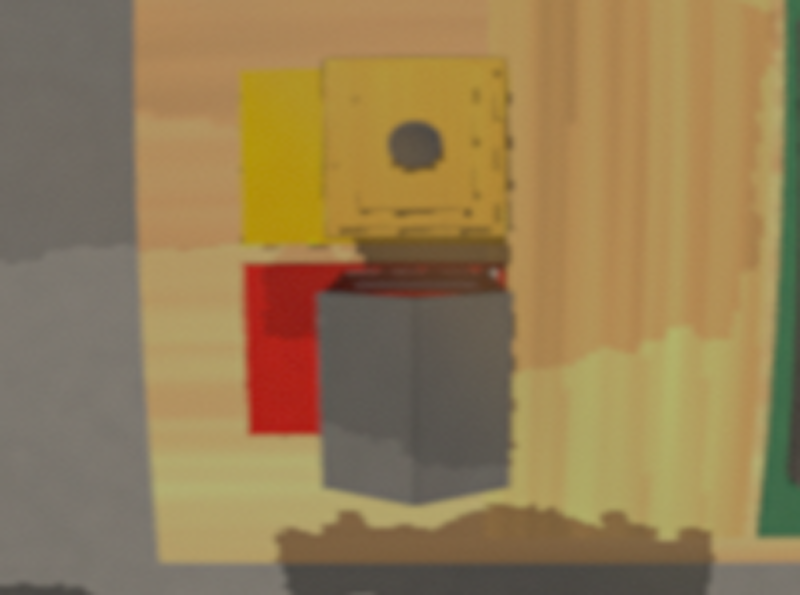

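Both buildings are square on their plots, within about 1 mm of the white spots. Only a trace of white shows beside the cabin, at (495,272). One last scene check.

```bash
python3 -m handwheel '{"deltas": [[0.8,-0.8,0,-0.3,0],[0.8,-0.8,0,0,0],[0.8,-0.8,0,0,0],[0.8,-0.8,0,0,0],[0.8,-0.8,0,0,0],[0.8,-0.8,0,0,0],[0.8,0,0,0,0],[0.8,0,0,0,0]]}' 40; python3 bld.py; python3 -c "
from h import *
shot('scene','s10.png')"; python3 rel2.py | grep top
```

```text
clock: 48.48
tcp_pos: [0.4476, -0.1987, 0.3059]
orientation: [-0.0, 0.754, 0.657, 0.0]
wrist_force: [-0.8, -1.1, -0.6]
finger_gap: 0.0769
grip_force: 0.0
hutplot c=(485.9,86.8) 50.2x41.9 long-axis yaw 82.2
cabplot c=(476.4,19.8) 56.1x45.8 long-axis yaw 82.2
white left visible []Traceback (most recent call last):
  File "rel2.py", line 7, in <module>
    if t!='white': m=big(m)
                     ~~~^^^
  File "meas.py", line 7, in big
    n,l,s,_=cv2.connectedComponentsWithStats(m.astype(np.uint8)); return l==1+np.argmax(s[1:,4])
                                                                              ~~~~~~~~~^^^^^^^^^
    return _wrapfunc(a, 'argmax', axis=axis, out=out, **kwds)
    return bound(*args, **kwds)
ValueError: attempt to get argmax of an empty sequence
```

View pics/s10.png

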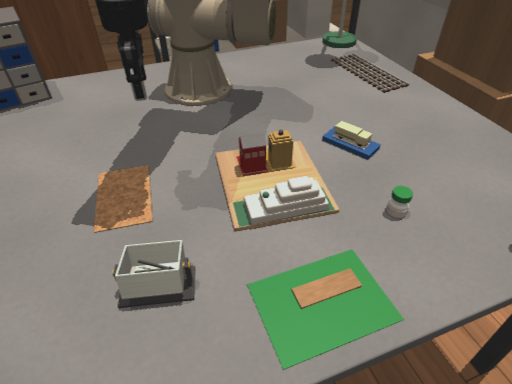

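The scene view shows the lorry on the stand (352,134), the cabin (253,156) and hut (281,150) back on their plots, the mat empty, and the hill, bin and jar where they were. I'm handing in.

```bash
python3 -c "
from workcell import hand_in
print(hand_in())"
```

```text
the job is handed in; nothing more can be done
None
```

The job is handed in at about 49 s: the lorry is centred lengthwise on the blue stand, and the cabin and hut are back square on their own plots the way round they stood, each within about 1 mm by camera. The hill, bin and jar show no sign of having moved.

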